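Set a swivel board stand to its index button

TASK

Loosen the wing-shaped clamp knob on the grey board stand, swing the turning head by its upright grip post until its pointer stands at the larger of the two index buttons on the scale, then turn the clamp knob back until it is tight. Let go of everything.

Things in the scene. Friction and masses are not known exactly. Their poses are not given: they have to be found in the camera images.
- clamp_grip (a point): Centre of the black wing knob that clamps the head, at the stand's near edge, on the robot's left. The wing is an upright bar 46 mm long (this point's x), 14 mm thick (y), 30 mm high (15 mm above and below); it turns in place about vertical z. No obstacle rises above its lower edge within 45 mm. The round knob (40 mm wide) 110 mm to its right is fixed and not the clamp.
- clamp (a joint): Turn of the wing knob, rad: 0 tight stop, grows counter-clockwise from above (loosening) to a stop at 1.3. Below about 0.3 a shoe on the flange locks the head; above 0.5 the head is free. Loosened means above 0.6, tight below 0.17. It resists with about 0.2 N m, a little more as it bites, and stays where left.
- post (a point): Middle of the free part of the head's upright black round grip post: 20 mm diameter, top 18 mm above, foot 36 mm below this point, 82 mm from the vertical swivel axis. The point turns with the head: x points outward through the post along the pointer (ends 101 mm from the axis), z up. Loose, the head needs about 2 N here, stays where left, turns 1.1 rad either way of the centre line.
- pivot (a point): Point on the head's swivel axis, at the top face of the stand's grey base plate (270 x 200 x 22 mm, fixed to the bench, 22 mm above it). Its x axis runs along the stand's centre line to the middle of the scale on the far side, z up.
- mark_top (a point): Centre of the top of the larger index button: flat dark steel disc, 20 mm diameter, 4 mm high, fixed on the far part of the base plate 100 to 122 mm from the swivel axis, 0.48 to 0.7 rad left or right of the centre line. A smaller disc (10 mm) sits on the other side and is not to be used.

How it is judged (in metres and radians):
On the way, in this order (a step that is already met when the one before it is completed fails the run):
1. the clamp knob is loosened (value of joint clamp above 0.6 rad), for 0.2 s.
2. the head is swung to the larger button with the clamp loose (value of joint clamp above 0.5 rad and y of mark_top in the frame of post between -0.02 and 0.02 m), for 0.2 s.
At the end, for the whole second after the job is handed in: the wing knob is within 0.17 rad (10 degrees) of its tight stop, and the centre of the larger button lies within 20 mm (about 10 degrees) sideways of the line from the swivel axis through post and pointer (value of joint clamp below 0.17 rad and y of mark_top in the frame of post between -0.02 and 0.02 m); the robot touches nothing.
It also fails if it takes over 61 s, if anything falls off the work surface, if the arm or the gripper's body presses on something with over 40 N, if the wrist force passes 120 N, or if a joint passes its speed limit or range.

ROBOT

A 6-joint arm with a two-finger parallel gripper is mounted at the origin on the work surface. World frame = base frame: x ahead of the robot, y to its left, z up, the work surface at z = 0. Lengths are in mm, angles in degrees, forces in N, time in s.
With the tool pointing down it reaches from about 300 to 750 mm from the base axis. Payload 8.5 kg.
Tool frame: the origin (TCP) lies at the very end of the fingers, on their centre line; the grasp point (between the pads) lies 19 mm behind it (env.pinch_z is the distance from the TCP to the grasp point, in mm); z points along the fingers, y is the line along which they close (so a half turn about z gives the same grasp; the last joint's range is limited). The gripper opens to 88 mm and grips with 3 to 60 N. Pads are 18 mm wide; open, the fingers measure 123 mm over their backs; the gripper's body (75 mm by 187 mm) begins 45 mm behind the grasp point.
Start: joints at [-79.2, 21.807, 74.336, -0, 83.858, -12.336], TCP at [216.096, -505.75, 238.748] pointing down, gripper open.
Joint ranges: [-178.18, 178.18], [-50.72, 133.34], [12.68, 142.11], [-81.47, 261.47], [9.98, 163.14], [-165.26, 165.26]. Speed limits (degrees/s): [136.94, 136.94, 180, 180, 180, 180].

INTERFACE

Orientations are given as a 3x3 rotation matrix whose columns are the frame's x, y, z axes.
In Python, from workcell import readout, get_image, order, env gives the robot as it stands.
- The arm moves only by the tool drive_tool, never from a script. Its argument "increments" is text: rows parted by semicolons, each of 7 numbers parted by spaces: the opening in per cent of the stroke, from 0 (shut) to 100 (fully open), then the shift along the tool's x, y, z in m, then the turn, a rotation vector about the tool's x, y, z in degrees. In form: gripper x y z rx ry rz; .... A call has 1 to 8 rows; each row is the pose to reach, as a shift and turn from the pose commanded when the call began, along the tool's axes at that moment; what a row does not reach only later rows make up. A row lasts 1/10 s, in which the tool goes at most 50 mm and 8.59 degrees, less where a joint would pass 70% of its speed; a pose out of reach is approached as far as the arm can. A call with a gripper value outside its range is refused whole. The fingers move at their own pace and stop on an object; "squeeze" is the grip in N (left out, the last holds). Time passes only in rows, so rows that repeat a pose let the fingers close. It gives the time, the measured TCP pose, the force, the opening and the grip force at its end, in the units of the state.
- readout.get_state(): the state, without advancing time (a new reading comes with each control period).
- get_image(name): name is "scene" or "top"; returns a dict with "frame" (400x640x3 uint8, red, green, blue), "fx", "fy", "cx", "cy" (pixels), "origin" and "orientation" of the camera in the world. Camera axes: x right, y up, looking along -z (the intrinsics and any distortion apply to the point x, -y, -z); pixel columns grow to the right and rows downward; lengths in mm; the calibration is good to about 2 mm. A picture is of the moment at which its call begins. There is no depth.
- order.sign_off(): hands the job in; it is judged then, once.
The state is a dict: "t": time; "q": joint angles; "joint_velocities": joint speeds; "effort": joint torques, N m; "tool_pos": TCP position; "tcp_rot": TCP orientation; "force": force on the tool from outside, world axes, zero at the start; "moment": the same for the moment, N m; "grip_width": opening from 0.0 (shut) to 1.0 (fully open); "gripper_force": force on a finger pad.
Only numpy, scipy, OpenCV 4.12 (cv2) and the standard library are available. Lean on these libraries where they do the work, as an engineer would, in place of code of your own. Each camera call takes 0.05 s, during which the arm holds its last target. There are 200 camera calls.

## Working session

There is one attempt and no reset: what is moved stays moved. The work goes in short steps, Python scripts to look and compute and a tool call to move; the robot and the scene stay as the last step left them, time stands still between calls to the robot, and variables do not carry over. Pictures are saved under pics/ and viewed, at most 10 in all, crops included, and the job is handed in when it is done.

Besides the shell and the picture viewer there is one more tool, called after "Call:" by a JSON object that holds its "name" and its "arguments", one argument or row to a line. drive_tool: Moves the arm, as the interface text tells. Its arguments: {"type":"object","properties":{"increments":{"type":"string"},"squeeze":{"type":"number"}},"required":["increments"]}

```bash
mkdir -p pics; python3 - <<'E'
from workcell import readout,get_image,env
import cv2,numpy as np
for n in("scene","top"):
    d=get_image(n);cv2.imwrite(f"pics/{n}0.png",d["frame"][:,:,::-1])
    print(n,d["fx"],d["fy"],d["cx"],d["cy"],d["origin"],np.round(d["orientation"],4).tolist(),[k for k in d])
s=readout.get_state();print(s["t"],s["tool_pos"],np.round(s["tcp_rot"],3).tolist(),s["grip_width"],env.pinch_z)
E
```

```text
scene 447.5064911114636 447.5064911114636 324.2434505374992 200.74728186038243 [ 844.48911759 -292.22345029  574.85305347] [[0.8024, -0.4652, 0.3737], [0.5967, 0.6328, -0.4935], [-0.0069, 0.619, 0.7854]] ['frame', 'fx', 'fy', 'cx', 'cy', 'origin', 'orientation']
top 377.9408485885892 377.9408485885892 326.45838289115636 205.53420356885493 [505.03377522  24.82803434 717.02036793] [[0.0043, 0.9918, -0.1279], [-0.9989, -0.0016, -0.0462], [-0.046, 0.1279, 0.9907]] ['frame', 'fx', 'fy', 'cx', 'cy', 'origin', 'orientation']
0.1 [ 216.04201789 -505.54853712  238.2122454 ] [[0.92, 0.393, -0.0], [0.393, -0.92, 0.001], [0.0, -0.001, -1.0]] 0.9971654576715894 18.700000000000003
```

View pics/scene0.png

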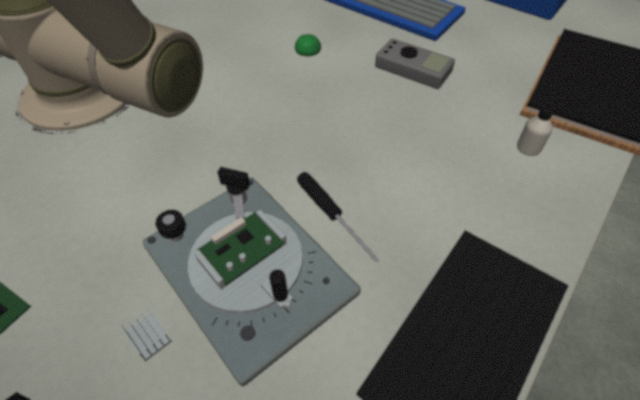

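View pics/top0.png

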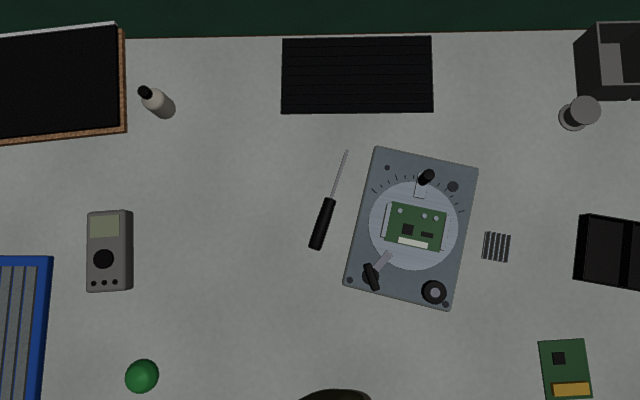

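Scene view: the wing is at about (235,182), the post at (279,285), the large button at (248,333) and the small one at (326,281). Top view: the wing is at about (371,276), the round knob at (433,292), the post top at (428,176), the large button at (453,186, robot's right) and the small one at (387,168). I'll zoom in for exact pixels.

```bash
python3 - <<'E'
import cv2,numpy as np
a=cv2.imread("pics/top0.png")[140:320,335:485];b=cv2.imread("pics/scene0.png")[155:355,140:360]
a=cv2.resize(a,None,fx=2.6,fy=2.6,interpolation=2);b=cv2.resize(b,None,fx=1.85,fy=1.85,interpolation=2)
h=max(len(a),len(b));p=lambda i:np.vstack([i,np.zeros((h-len(i),i.shape[1],3),np.uint8)])
cv2.imwrite("pics/crop0.png",cv2.convertScaleAbs(np.hstack([p(a),p(b)]),alpha=1.6))
E
cat > h.py <<'E'
import numpy as np,cv2
from workcell import readout,get_image
def ray(d,uv):
    v=np.array([(uv[0]-d["cx"])/d["fx"],-(uv[1]-d["cy"])/d["fy"],-1.])
    r=np.array(d["orientation"])@v
    return np.array(d["origin"]),r/np.linalg.norm(r)
def onz(d,uv,z):
    o,r=ray(d,uv);return o+r*(z-o[2])/r[2]
def tri(d1,u1,d2,u2):
    o1,r1=ray(d1,u1);o2,r2=ray(d2,u2)
    s=np.linalg.lstsq(np.c_[r1,-r2],o2-o1,rcond=None)[0]
    p,q=o1+s[0]*r1,o2+s[1]*r2;return (p+q)/2,np.linalg.norm(p-q)
def blobs(im,x0,y0,x1,y1,thr,amin=15):
    g=im[y0:y1,x0:x1].max(2);m=(g<thr).astype(np.uint8)
    n,l,st,c=cv2.connectedComponentsWithStats(m)
    for i in range(1,n):
        if st[i,4]>=amin: print(np.round(c[i]+[x0,y0],1),st[i,:4]+[x0,y0,0,0],st[i,4])
E
python3 - <<'E'
from h import *
for n,b in(("top",(335,140,485,315)),("scene",(140,155,360,385))):
    d={"frame":cv2.imread(f"pics/{n}0.png")}
    for t in(50,85):print(n,t);blobs(d["frame"],*b,t)
E
```

```text
top 50
[386.7 167.1] [385 165   5   5] 18
[425.7 176.7] [417 169  18  17] 192
[452.3 186.1] [447 182  11  10] 83
[407.3 228.8] [402 223  12  13] 117
[426.7 234.4] [421 231  13   8] 60
[370.4 276.4] [362 263  18  28] 331
[349.2 279.6] [347 277   6   6] 26
[434.  292.3] [421 280  28  27] 431
top 85
[371.  257.9] [342 146 108 166] 1047
[422.5 156.4] [393 150  61  14] 74
[386.7 167.2] [384 165   6   6] 30
[425.2 176.8] [416 168  19  18] 230
[452.1 186.2] [444 181  15  11] 114
[373.4 190.3] [371 188   6   6] 15
[414.9 224.9] [380 201  67  51] 2012
[483.1 249.1] [481 234   4  25] 47
[434.3 292.7] [421 279  29  29] 498
scene 50
[234.1 180.5] [219 168  32  26] 545
[318.5 195.1] [298 173  43  46] 667
[171.2 225.6] [157 211  28  28] 482
[244.2 236.2] [236 229  17  16] 161
[222.7 249. ] [216 244  15  11] 87
[278.5 285.2] [271 271  16  30] 366
scene 85
[234.8 181.4] [218 167  35  36] 687
[318.6 195.3] [298 172  44  48] 772
[171.3 225.4] [156 210  31  30] 640
[241.6 248.6] [200 214  85  72] 2637
[151.  239.7] [147 237   9   7] 44
[278.5 285.2] [270 270  19  32] 440
[325.5 280.5] [323 278   6   6] 32
[295.6 342.2] [241 294 117  91] 340
[247.4 332.4] [240 322  16  19] 189
```

View pics/crop0.png

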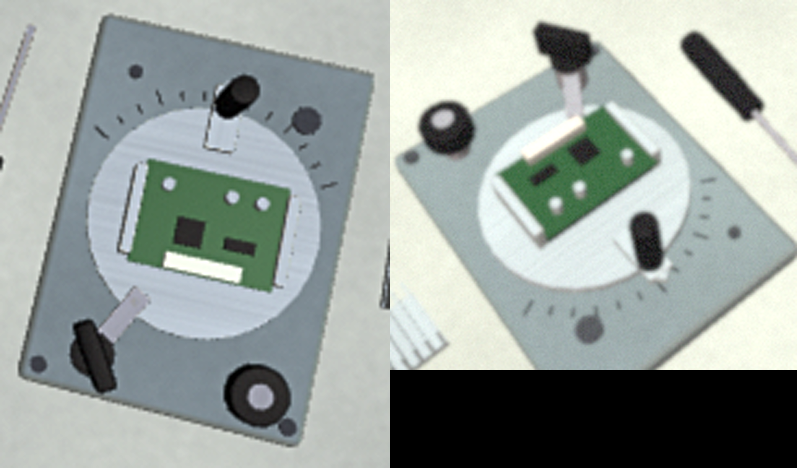

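```bash
python3 - <<'E'
from h import *
T=get_image("top");S=get_image("scene")
np.set_printoptions(precision=1,suppress=True)
print("mark",onz(T,(452.2,186.1),26),onz(S,(247.4,332.4),26),tri(T,(452.2,186.1),S,(247.4,332.4)))
print("small",onz(T,(386.7,167.1),26),onz(S,(325.5,280.5),26))
print("post tri",tri(T,(425.5,176.8),S,(278.5,285.2)))
c=lambda x,y:(335+x/2.6,140+y/2.6); s=lambda x,y:(140+x/1.85,155+y/1.85)
print("posttop",tri(T,c(244,89),S,s(643-390,222)))
print("wing tri",tri(T,(370.4,276.4),S,(234.1,178.5)))
for z in(60,75,90,105):
  a,b=onz(T,c(81,323),z),onz(T,c(104,388),z);a=a;print(z,a,b,np.linalg.norm(a-b),np.degrees(np.arctan2(*(a-b)[1::-1])),onz(T,(370.4,276.4),z),onz(S,(234.1,178.5),z))
print("plate",[onz(T,c(*p),22)[:2] for p in((107,15),(373,74),(298,446),(20,377))])
for z in(22,30,36):print("disc",z,onz(T,c(204,223),z))
print("fixed knob",tri(T,c(261,397),S,s(443-390,119)))
# gold wing ends two-view
print("ends",tri(T,c(81,330),S,s(541-390,40)),tri(T,c(104,382),S,s(588-390,48)))
E
```

```text
mark [ 629.7 -173.1   26. ] [ 631.7 -175.9   26. ] (array([ 630.2, -174.6,   21.6]), np.float64(0.7701494822206431))
small [666.  -54.6  26. ] [667.7 -57.9  26. ]
post tri (array([ 638.2, -116.2,   68.8]), np.float64(0.7178608105430482))
posttop (array([ 637.6, -116.1,   94. ]), np.float64(0.13201552379476966))
wing tri (array([468.3, -19.5,  67.5]), np.float64(0.09305245726825839))
60 [488.4 -13.   60. ] [446.6 -27.6  60. ] 44.29802384404009 19.198288052526078 [467.9 -20.   60. ] [462.7 -15.6  60. ]
75 [488.8 -12.1  75. ] [447.9 -26.4  75. ] 43.28668478958803 19.19828805252608 [468.8 -19.   75. ] [473.9 -23.6  75. ]
90 [489.2 -11.3  90. ] [449.2 -25.2  90. ] 42.27534573513596 19.198288052526078 [469.6 -18.   90. ] [485.  -31.7  90. ]
105 [489.5 -10.4 105. ] [450.6 -24.  105. ] 41.26400668068389 19.198288052526085 [470.5 -16.9 105. ] [496.1 -39.7 105. ]
plate [array([708.1, -36. ]), array([ 663.2, -223.2]), array([ 405.7, -161.2]), array([450.2,  27.3])]
disc 22 [ 557.3 -101.8   22. ]
disc 30 [ 556.7 -100.3   30. ]
disc 36 [556.2 -99.2  36. ]
fixed knob (array([ 442.2, -127.8,   61.8]), np.float64(1.0225576133960808))
ends (array([474.6, -24.5,  84.5]), np.float64(32.80202968804543)) (array([462.9, -15.3,  53.3]), np.float64(36.43998230007404))
```

Everything fits the given sizes:

| Item | Position (mm) | Check |
|---|---|---|
| Wing | (468,-19.5), z≈67, long axis at 19° | 111 mm from the fixed knob |
| Pivot | (556,-98.5) | on the centre line at -13.6° |
| Post | (638,-116), top z≈94 | about 84 mm from the axis |
| Large button | (630.5,-174) | bearing -45°, radius 106 mm |

I'll move over the wing now.

Call:
{"name": "drive_tool", "arguments": {
  "increments": "45 0.423 -0.348 0.06 0 0 3.9;45 0.423 -0.348 0.06 0 0 3.9;45 0.423 -0.348 0.06 0 0 3.9;45 0.423 -0.348 0.06 0 0 3.9;45 0.423 -0.348 0.06 0 0 3.9;45 0.423 -0.348 0.06 0 0 3.9;45 0.423 -0.348 0.06 0 0 3.9;45 0.423 -0.348 0.06 0 0 3.9",
  "squeeze": 45
}}

```text
t: 1.0
tool_pos: [399.7, -150.9, 195.1]
tcp_rot: [[0.944, 0.329, 0.0], [0.329, -0.944, -0.0], [0.0, 0.0, -1.0]]
force: [0.4, -0.8, -0.4]
grip_width: 0.454
gripper_force: 0.0
```

Call:
{"name": "drive_tool", "arguments": {
  "increments": "45 0.095 -0.09 0.05 0 0 0;45 0.095 -0.09 0.05 0 0 0;45 0.095 -0.09 0.05 0 0 0;45 0.095 -0.09 0.05 0 0 0;45 0.095 -0.09 0.05 0 0 0;45 0.095 -0.09 0.05 0 0 0"
}}

```text
t: 1.6
tool_pos: [459.2, -37.4, 145.6]
tcp_rot: [[0.944, 0.329, 0.001], [0.329, -0.944, -0.0], [0.0, 0.001, -1.0]]
force: [-0.1, 0.1, 0.2]
grip_width: 0.448
gripper_force: 0.0
```

```bash
python3 - <<'E'
from h import *
s=readout.get_state();R=np.array(s["tcp_rot"])
print(s["t"],s["tool_pos"],np.round(R,3).tolist(),R.T@(np.array([468.3,-19.5,54])-s["tool_pos"]))
d=get_image("top");a=d["frame"][140:320,335:485,::-1];e=get_image("scene")["frame"][100:300,140:360,::-1]
cv2.imwrite("pics/c1.png",np.hstack([cv2.resize(a,(333,400)),cv2.resize(e,(440,400))]))
E
```

```text
1.6 [459.17974349 -37.40418014 145.6066852 ] [[0.944, 0.329, 0.001], [0.329, -0.944, -0.0], [0.0, 0.001, -1.0]] [ 14.45800361 -13.96817454  91.60447451]
```

View pics/c1.png

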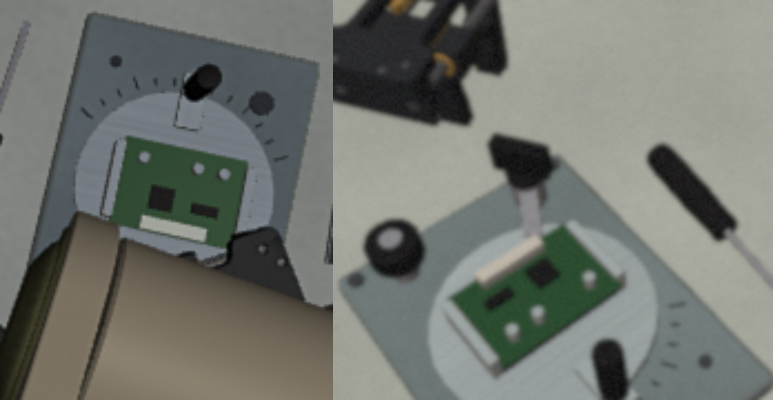

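The top view of the wing is blocked by the arm. In the scene view the wing is free at crop (520,160), with the fingers above it and to its left. I'll shift over the wing, descend and close.

Call:
{"name": "drive_tool", "arguments": {
  "increments": "45 0.0145 -0.014 0.02 0 0 0;45 0.0145 -0.014 0.04 0 0 0;45 0.0145 -0.014 0.055 0 0 0;45 0.0145 -0.014 0.07 0 0 0;45 0.0145 -0.014 0.08 0 0 0;45 0.0145 -0.014 0.087 0 0 0;45 0.0145 -0.014 0.09 0 0 0;45 0.0145 -0.014 0.09 0 0 0"
}}

```text
t: 2.5
tool_pos: [468.4, -18.7, 55.3]
tcp_rot: [[0.944, 0.329, 0.0], [0.329, -0.944, -0.0], [0.0, 0.0, -1.0]]
force: [-0.2, 0.2, 0.5]
grip_width: 0.448
gripper_force: 0.0
```

Call:
{"name": "drive_tool", "arguments": {
  "increments": "20 0 0 0 0 0 0;12 0 0 0 0 0 0;5 0 0 0 0 0 0;5 0 0 0 0 0 0;5 0 0 0 0 0 0;5 0 0 0 0 0 0",
  "squeeze": 45
}}

```text
t: 3.1
tool_pos: [469.9, -20.3, 56.4]
tcp_rot: [[0.944, 0.33, 0.004], [0.33, -0.944, -0.004], [0.003, 0.005, -1.0]]
force: [0.0, -11.6, 4.3]
grip_width: 0.155
gripper_force: 46.0
```

Call:
{"name": "drive_tool", "arguments": {
  "increments": "5 0 0.002 0 0 0 0;5 0 0.002 0 0 0 -4;5 0 0.002 0 0 0 -8;5 0 0.002 0 0 0 -12;5 0 0.002 0 0 0 -16;5 0 0.002 0 0 0 -20;5 0 0.002 0 0 0 -20"
}}

```text
t: 3.8
tool_pos: [469.7, -20.1, 56.4]
tcp_rot: [[0.773, 0.634, 0.003], [0.634, -0.773, 0.0], [0.002, 0.001, -1.0]]
force: [-0.2, 4.2, 8.5]
grip_width: 0.152
gripper_force: 47.3
```

Forces are small and it turns. On to about 55° in all.

Call:
{"name": "drive_tool", "arguments": {
  "increments": "5 0 0 0 0 0 -5;5 0 0 0 0 0 -10;5 0 0 0 0 0 -15;5 0 0 0 0 0 -20;5 0 0 0 0 0 -25;5 0 0 0 0 0 -30;5 0 0 0 0 0 -35;5 0 0 0 0 0 -35"
}}

```text
t: 4.6
tool_pos: [469.0, -19.6, 56.4]
tcp_rot: [[0.269, 0.963, 0.001], [0.963, -0.269, 0.001], [0.001, 0.001, -1.0]]
force: [-2.8, 6.3, 11.9]
grip_width: 0.155
gripper_force: 47.4
```

Call:
{"name": "drive_tool", "arguments": {
  "increments": "5 0 0 0 0 0 0;5 0 0 0 0 0 0;45 0 0 0 0 0 0;45 0 0 0 0 0 0;45 0 0 0 0 0 0;45 0 0 0 0 0 0"
}}

```text
t: 5.2
tool_pos: [468.4, -20.2, 55.1]
tcp_rot: [[0.272, 0.962, -0.001], [0.962, -0.272, 0.0], [0.0, -0.001, -1.0]]
force: [-0.2, -0.6, 1.2]
grip_width: 0.448
gripper_force: 0.0
```

Call:
{"name": "drive_tool", "arguments": {
  "increments": "45 0 0 -0.03 0 0 0;45 0 0 -0.06 0 0 0;45 -0.046 0.189 -0.09 0 0 90;45 -0.046 0.189 -0.09 0 0 90;45 -0.046 0.189 -0.09 0 0 90;45 -0.046 0.189 -0.09 0 0 90;45 -0.046 0.189 -0.09 0 0 90;45 -0.046 0.189 -0.09 0 0 90"
}}

```text
t: 6.0
tool_pos: [638.5, -116.5, 143.8]
tcp_rot: [[0.925, 0.379, -0.003], [0.379, -0.925, 0.001], [-0.002, -0.002, -1.0]]
force: [-0.0, 1.4, -0.3]
grip_width: 0.45
gripper_force: 0.0
```

Call:
{"name": "drive_tool", "arguments": {
  "increments": "45 0 0 0 0 0 8;45 0 0 0 0 0 16;45 0 0 0 0 0 24;45 0 0 0 0 0 32;45 0 0 0 0 0 38;45 0 0 0 0 0 38;45 0 0 0 0 0 38"
}}

```text
t: 6.7
tool_pos: [638.0, -115.9, 144.7]
tcp_rot: [[0.965, -0.262, -0.001], [-0.262, -0.965, 0.001], [-0.001, -0.0, -1.0]]
force: [-1.2, -0.0, -0.5]
grip_width: 0.451
gripper_force: 0.0
```

```bash
python3 - <<'E'
from h import *
s=readout.get_state();R=np.array(s["tcp_rot"])
print(s["t"],s["tool_pos"],np.round(R,3).tolist(),R.T@(np.array([638,-116,57])-s["tool_pos"]))
a=get_image("top")["frame"][120:320,335:485,::-1];e=get_image("scene")["frame"][100:350,120:395,::-1]
cv2.imwrite("pics/c2.png",np.hstack([cv2.resize(a,(333,444)),cv2.resize(e,(460,444))[:444]]))
E
```

```text
6.7 [ 637.99639782 -115.90724135  144.69332213] [[0.965, -0.262, -0.001], [-0.262, -0.965, 0.001], [-0.001, -0.0, -1.0]] [ 0.15902069  0.09982195 87.69317027]
```

View pics/c2.png

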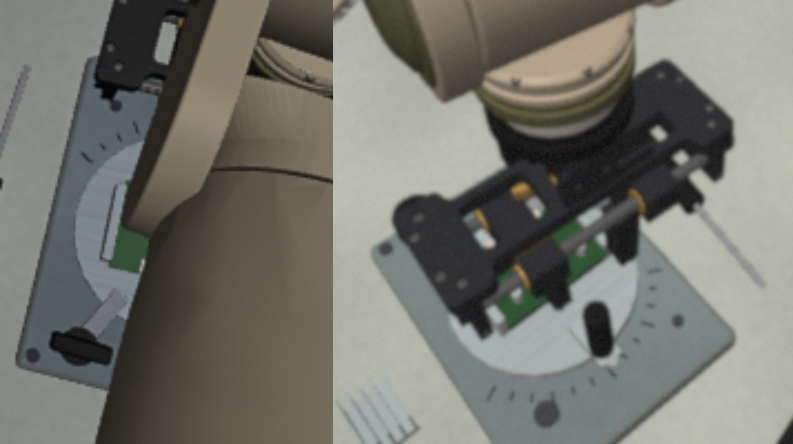

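The wing now lies nearly across the image, at crop (82,347), so it is loosened. The fingers stand either side of the post, at (598,330). I'll go down and grip the post.

Call:
{"name": "drive_tool", "arguments": {
  "increments": "45 0 0 0.025 0 0 0;45 0 0 0.05 0 0 0;45 0 0 0.065 0 0 0;45 0 0 0.078 0 0 0;45 0 0 0.086 0 0 0;45 0 0 0.086 0 0 0;45 0 0 0.086 0 0 0"
}}

```text
t: 7.5
tool_pos: [638.7, -116.1, 59.8]
tcp_rot: [[0.965, -0.264, 0.001], [-0.264, -0.965, -0.0], [0.001, 0.0, -1.0]]
force: [0.0, 0.2, 0.7]
grip_width: 0.45
gripper_force: 0.0
```

Call:
{"name": "drive_tool", "arguments": {
  "increments": "25 0 0 0 0 0 0;15 0 0 0 0 0 0;15 0 0 0 0 0 0;15 0 0 0 0 0 0;15 0 0 0 0 0 0",
  "squeeze": 12
}}

```text
t: 8.0
tool_pos: [638.6, -116.2, 59.7]
tcp_rot: [[0.964, -0.264, 0.001], [-0.264, -0.964, -0.0], [0.001, 0.0, -1.0]]
force: [-0.7, 0.3, 3.3]
grip_width: 0.222
gripper_force: 12.0
```

Call:
{"name": "drive_tool", "arguments": {
  "increments": "15 0 0.008 0 0 0 5.6;15 -0.0007 0.016 0 0 0 11.2;15 -0.0022 0.0238 0 0 0 16.8;15 -0.0044 0.0315 0 0 0 22.4;15 -0.0074 0.039 0 0 0 28;15 -0.0112 0.0462 0 0 0 33.7;15 -0.0112 0.0462 0 0 0 33.7;15 -0.0112 0.0462 0 0 0 33.7"
}}

```text
t: 8.8
tool_pos: [615.6, -157.9, 59.7]
tcp_rot: [[0.657, -0.753, 0.001], [-0.753, -0.657, -0.001], [0.001, -0.0, -1.0]]
force: [-0.9, -1.7, 4.9]
grip_width: 0.224
gripper_force: 12.0
```

Call:
{"name": "drive_tool", "arguments": {
  "increments": "15 0 0 0 0 0 0;15 0 0 0 0 0 0;45 0 0 0 0 0 0;45 0 0 0 0 0 0;45 0 0 0 0 0 0;45 0 0 -0.04 0 0 0;45 0 0 -0.08 0 0 0;45 0 0 -0.11 0 0 0"
}}

```text
t: 9.6
tool_pos: [615.6, -157.5, 171.4]
tcp_rot: [[0.656, -0.755, 0.001], [-0.755, -0.656, -0.0], [0.001, -0.001, -1.0]]
force: [0.6, 0.1, 0.1]
grip_width: 0.452
gripper_force: 0.0
```

Call:
{"name": "drive_tool", "arguments": {
  "increments": "45 -0.2 0.021 0.01 0 0 -123;45 -0.2 0.021 0.01 0 0 -123;45 -0.2 0.021 0.01 0 0 -123;45 -0.2 0.021 0.01 0 0 -123;45 -0.2 0.021 0.01 0 0 -123;45 -0.2 0.021 0.01 0 0 -123;45 -0.2 0.021 0.01 0 0 -123;45 -0.2 0.021 0.01 0 0 -123"
}}

```text
t: 10.4
tool_pos: [468.2, -20.1, 159.1]
tcp_rot: [[0.939, 0.344, -0.0], [0.344, -0.939, 0.0], [-0.0, -0.0, -1.0]]
force: [0.3, -0.4, -0.1]
grip_width: 0.447
gripper_force: 0.0
```

Call:
{"name": "drive_tool", "arguments": {
  "increments": "45 0 0 0 0 0 -8;45 0 0 0 0 0 -16;45 0 0 0 0 0 -24;45 0 0 0 0 0 -32;45 0 0 0 0 0 -40;45 0 0 0 0 0 -48;45 0 0 0 0 0 -54;45 0 0 0 0 0 -54"
}}

```text
t: 11.2
tool_pos: [468.3, -20.2, 159.1]
tcp_rot: [[0.279, 0.96, -0.0], [0.96, -0.279, 0.0], [0.0, -0.0, -1.0]]
force: [0.1, 0.5, -0.7]
grip_width: 0.452
gripper_force: 0.0
```

```bash
python3 - <<'E'
from h import *
s=readout.get_state();R=np.array(s["tcp_rot"])
print(s["t"],s["tool_pos"],np.round(R,3).tolist(),R.T@(np.array([468.7,-20,55.5])-s["tool_pos"]),np.degrees(np.arctan2(R[1,0],R[0,0])))
T=get_image("top");S=get_image("scene")
blobs(T["frame"],400,150,480,215,60);blobs(S["frame"],200,250,360,350,85)
cv2.imwrite("pics/c3.png",np.hstack([cv2.resize(T["frame"][140:320,335:485,::-1],(333,400)),cv2.resize(S["frame"][150:350,140:360,::-1],(440,400))]))
E
```

```text
11.2 [468.29361561 -20.22528752 159.10124123] [[0.279, 0.96, -0.0], [0.96, -0.279, 0.0], [0.0, -0.0, -1.0]] [  0.31651532   0.36223773 103.60116645] 73.80274045585034
[450.3 189.5] [441 181  20  17] 220
[406.5 212.5] [400 209  19   6] 62
[240.1 260.1] [207 250  73  24] 1190
[325.6 280.5] [323 278   6   6] 31
[242.9 299.4] [233 284  22  32] 452
[318.6 324.1] [286 294  72  56] 161
[247.3 332.3] [240 322  15  19] 185
```

View pics/c3.png

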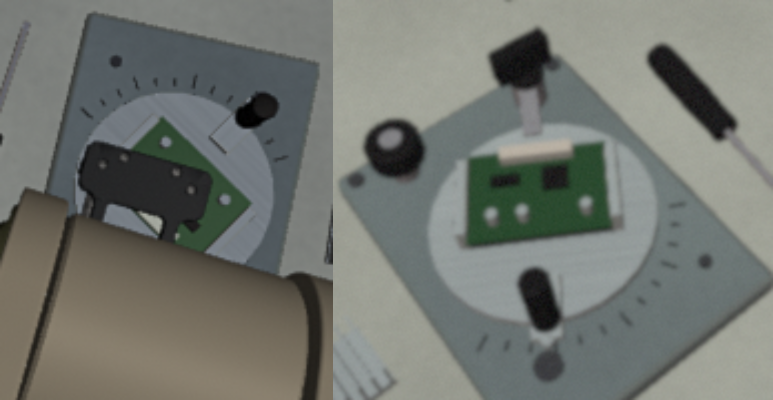

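The pointer, at crop (545,340), aims straight at the large button at (548,365). Now I'll re-grip the wing and tighten it.

Call:
{"name": "drive_tool", "arguments": {
  "increments": "45 0 0 0.03 0 0 0;45 0 0 0.055 0 0 0;45 0 0 0.075 0 0 0;45 0 0 0.09 0 0 0;45 0 0 0.1 0 0 0;45 0 0 0.103 0 0 0;45 0 0 0.103 0 0 0"
}}

```text
t: 12.0
tool_pos: [468.5, -20.4, 56.2]
tcp_rot: [[0.281, 0.96, -0.0], [0.96, -0.281, 0.0], [0.0, -0.0, -1.0]]
force: [-0.4, 0.4, -0.4]
grip_width: 0.45
gripper_force: 0.0
```

Call:
{"name": "drive_tool", "arguments": {
  "increments": "20 0 0 0 0 0 0;12 0 0 0 0 0 0;5 0 0 0 0 0 0;5 0 0 0 0 0 0;5 0 0 0 0 0 0;5 0 0 0 0 0 0",
  "squeeze": 50
}}

```text
t: 12.6
tool_pos: [468.7, -20.5, 56.6]
tcp_rot: [[0.28, 0.96, 0.001], [0.96, -0.28, -0.0], [-0.0, 0.001, -1.0]]
force: [1.1, 0.6, 4.8]
grip_width: 0.151
gripper_force: 50.0
```

Call:
{"name": "drive_tool", "arguments": {
  "increments": "5 0 0 0 0 0 5;5 0 0 0 0 0 10;5 0 0 0 0 0 15;5 0 0 0 0 0 20;5 0 0 0 0 0 25;5 0 0 0 0 0 30;5 0 0 0 0 0 35;5 0 0 0 0 0 35"
}}

```text
t: 13.4
tool_pos: [468.9, -20.6, 56.5]
tcp_rot: [[0.781, 0.625, 0.001], [0.625, -0.781, -0.001], [0.001, 0.001, -1.0]]
force: [1.9, -1.4, 5.1]
grip_width: 0.154
gripper_force: 50.0
```

Now at 38.7°; the tight stop is near 19°.

Call:
{"name": "drive_tool", "arguments": {
  "increments": "5 0 0 0 0 0 4;5 0 0 0 0 0 8;5 0 0 0 0 0 12;5 0 0 0 0 0 15;5 0 0 0 0 0 18;5 0 0 0 0 0 18;5 0 0 0 0 0 18"
}}

```text
t: 14.1
tool_pos: [469.0, -20.7, 56.6]
tcp_rot: [[0.934, 0.357, 0.002], [0.357, -0.934, -0.001], [0.001, 0.001, -1.0]]
force: [2.6, -2.8, 5.9]
grip_width: 0.158
gripper_force: 50.0
```

```bash
python3 - <<'E'
from h import *
s=readout.get_state();print(s["moment"],np.degrees(np.arctan2(*np.array(s["tcp_rot"])[1::-1,0])))
E
```

```text
[-0.34686406 -0.28055202 -0.04238712] 20.893978098407548
```

Call:
{"name": "drive_tool", "arguments": {
  "increments": "5 0 0 0 0 0 1;5 0 0 0 0 0 2;5 0 0 0 0 0 3;5 0 0 0 0 0 4;5 0 0 0 0 0 4"
}}

```text
t: 14.6
tool_pos: [469.0, -20.7, 56.5]
tcp_rot: [[0.957, 0.291, 0.002], [0.291, -0.957, -0.001], [0.001, 0.001, -1.0]]
force: [2.5, -2.1, 5.1]
grip_width: 0.155
gripper_force: 50.0
```

```bash
python3 - <<'E'
from h import *
s=readout.get_state();print(s["moment"],np.degrees(np.arctan2(*np.array(s["tcp_rot"])[1::-1,0])))
E
```

```text
[-0.3456179  -0.34285798  0.11127816] 16.890186634875995
```

Call:
{"name": "drive_tool", "arguments": {
  "increments": "5 0 0 0 0 0 1;5 0 0 0 0 0 2;5 0 0 0 0 0 3;5 0 0 0 0 0 4;5 0 0 0 0 0 4"
}}

```text
t: 15.1
tool_pos: [469.0, -20.8, 56.5]
tcp_rot: [[0.975, 0.224, 0.002], [0.224, -0.975, -0.001], [0.001, 0.001, -1.0]]
force: [2.9, -2.9, 5.0]
grip_width: 0.156
gripper_force: 50.0
```

```bash
python3 - <<'E'
from h import *
s=readout.get_state();print(s["moment"],np.degrees(np.arctan2(*np.array(s["tcp_rot"])[1::-1,0])))
E
```

```text
[-0.32207979 -0.3437297   0.64250619] 12.965834267124217
```

The moment has risen to 0.64 N m, so the knob is on its stop. I'll release, lift, back off and check.

Call:
{"name": "drive_tool", "arguments": {
  "increments": "5 0 0 0 0 0 -1;45 0 0 0 0 0 -1;45 0 0 0 0 0 -1;45 0 0 0 0 0 -1;45 0 0 -0.03 0 0 0;45 0 0 -0.07 0 0 0;45 0 0 -0.11 0 0 0;45 0 0 -0.14 0 0 0"
}}

```text
t: 15.9
tool_pos: [468.0, -20.2, 198.0]
tcp_rot: [[0.975, 0.222, 0.0], [0.222, -0.975, 0.0], [0.0, 0.0, -1.0]]
force: [0.4, -0.5, 0.5]
grip_width: 0.449
gripper_force: 0.0
```

Call:
{"name": "drive_tool", "arguments": {
  "increments": "45 -0.05 0.04 -0.02 0 0 0;45 -0.05 0.09 -0.02 0 0 0;45 -0.05 0.14 -0.02 0 0 0;45 -0.05 0.19 -0.02 0 0 0;45 -0.05 0.24 -0.02 0 0 0;45 -0.05 0.29 -0.02 0 0 0;45 -0.05 0.34 -0.02 0 0 0;45 -0.05 0.34 -0.02 0 0 0"
}}

```text
t: 16.7
tool_pos: [494.1, -367.1, 214.3]
tcp_rot: [[0.976, 0.218, -0.002], [0.218, -0.976, 0.001], [-0.001, -0.002, -1.0]]
force: [0.5, 0.6, -0.5]
grip_width: 0.451
gripper_force: 0.0
```

```bash
python3 - <<'E'
from h import *
s=readout.get_state();print(s["t"],s["tool_pos"],s["force"])
T=get_image("top");S=get_image("scene")
m=(T["frame"].max(2)<50).astype(np.uint8);o=cv2.imread("pics/top0.png");m0=(o.max(2)<50).astype(np.uint8)
for q in(m0,m):
    r=q[255:300,355:390];c,_=cv2.findContours(r,0,2);c=max(c,key=cv2.contourArea);print(cv2.minAreaRect(c),cv2.fitEllipse(c))
cv2.imwrite("pics/c4.png",np.hstack([cv2.resize(T["frame"][140:320,335:485,::-1],(333,400)),cv2.resize(S["frame"][150:350,140:360,::-1],(440,400))]))
E
```

```text
16.7 [ 494.07464443 -367.06587701  214.26494765] [ 0.45211419  0.55620004 -0.46111964]
((15.079410552978516, 21.5323543548584), (27.610740661621094, 16.182960510253906), 85.60128784179688) ((15.539241790771484, 21.49616050720215), (14.31263542175293, 27.475547790527344), 157.15293884277344)
((15.0, 22.0), (28.0, 16.0), 90.0) ((15.291997909545898, 21.29140281677246), (14.349823951721191, 28.073049545288086), 163.46621704101562)
```

View pics/c4.png

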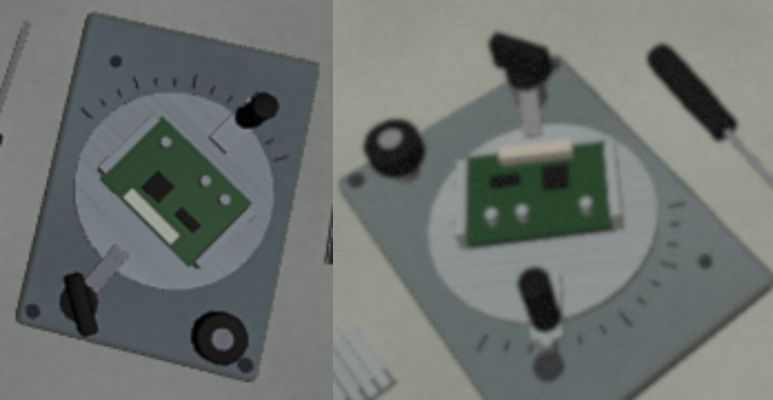

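The wing sits about 6° tighter than at the start, at crop (80,305). The pointer still aims at the large button at (548,365), and the arm is clear of everything.

```bash
python3 -c "
from workcell import order;print(order.sign_off())"
```

```text
the job is handed in; nothing more can be done
None
```

The job is handed in at about 17 s of the 61 s allowed: I loosened the clamp about 55°, swung the head's pointer to the larger button, turned the knob back to its tight stop, and left the arm clear of everything (no verdict was returned).

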